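# Clamp a box in the holding jig

### The job

Push the small box that stands on the jig along the jig's lane until it is fully home against the end stop, only sliding it, never lifting or tipping it. Then push the toggle lever by its ball over the dead centre, so that it snaps shut and its rubber foot holds the box down. Leave the other things on the bench where they are.

Things in the scene. Friction and masses are not known exactly. Their poses are not given: they have to be found in the camera images.
- jig: holding jig fixed to the bench: steel plate 280 x 100 x 12 mm. Origin at its underside, below the nest; plate from x = -150 to +130 mm. A box is pushed home along its +x; z up. Two dark side rails, 57 mm apart, from x = -145 to +25 mm, tops at z = 32 mm, make the lane, open at its -x end and lined with slippery white plastic (a box slides in it with about 0.5 N)
- nest (a point): centre of the nest on top of the jig's plate, in the jig's axes: the underside centre of the box is here when it is home (box face then 0.5 mm from the stop)
- stop (a point): centre of the face of the end stop that the box is pushed against: x = +25.5, z = 35 mm of the jig; the stop is 55 mm wide, its top at z = 58 mm
- work_box: kraft cardboard box standing in the jig's lane, 60 to 115 mm short of home, loosely between the rails; 50 x 50 mm, 66 mm high, about 0.2 kg; origin at the centre of its underside; axes along its sides, z up
- clamp_hinge (a point): hinge of the toggle lever, x = +90, z = +90 mm of the jig, axis along the jig's y, between two steel cheeks (x = 72 to 116 mm, up to z = 100 mm) behind the stop. Open, the lever's arm with the rubber foot points steeply up from here (foot near x = +48, z = +165 mm) and the handle leans back to +x, 31 deg from upright
- clamp (a joint): toggle lever, rad: 0 = open, at its stop; grows as the ball is pushed toward the jig's -x. A spring holds it at either end: about 6 N of level push on the ball starts it, less toward dead centre at 0.65 (handle 6 deg past upright), then it snaps on by itself. 1.2 = shut, arm level, foot on a box in the nest; 1.27 = stop with no box there
- clamp_ball (a point): centre of the smooth black ball (22 mm diameter) on the end of the lever's handle, 85 mm from the hinge; moves with the lever. In the jig: open x = +134, z = +163 mm; it rises to z = +174 mm on the way; dead centre x = +80, z = +174 mm; shut x = +38, z = +157 mm
- spare_box: bystander: a second box of the same size, 50 x 50 x 66 mm, standing on the bench away from the jig; origin at its underside
- tape_measure: bystander: tape measure, 35 x 75 x 62 mm, standing on the bench; origin at its underside
- glue: bystander: white glue bottle, 42 mm diameter, 112 mm high; origin at its underside
- roll: bystander: roll of tape lying flat, 100 mm diameter, 48 mm high; origin at its underside
Mind the look-alikes: they are no part of the job. Leave any pink or turquoise look-alike of the work_box alone.

How it is judged:
On the way, in this order (a step that is already met when the one before it is completed fails the run):
1. the box is home against the end stop while the lever is still open (x of work_box in the frame of nest above -0.004 m and z of work_box in the frame of nest below 0.004 m and horizontal distance between work_box and nest below 0.006 m and value of joint clamp below 0.4 rad), for 0.2 s.
2. the lever has snapped over onto the box (value of joint clamp above 1.12 rad and x of work_box in the frame of nest above -0.004 m), for 0.2 s.
At the end, for the whole second after the job is handed in: The box stands upright in the nest within 4 mm of home along the lane (6 mm in all), and the lever is shut (1.12 to 1.25 rad) with its foot on the box; all is at rest (all of step 2 and value of joint clamp below 1.25 rad and horizontal distance between work_box and nest below 0.006 m and z of work_box in the frame of nest below 0.004 m and angle between work_box's own z axis and vertical below 0.06 rad and linear speed of work_box below 0.02 m/s and velocity of joint clamp below 0.1 rad/s); the robot touches nothing.
It fails at once if the box is lifted more than 10 mm off the jig's plate, or tipped (z of work_box in the frame of nest above 0.01 m or angle between work_box's own z axis and vertical above 0.3 rad).
It fails at once if a bystander is moved more than 20 mm (distance of any of spare_box, tape_measure, glue, roll from where it was at the start of the episode above 0.02 m).
It also fails if it takes over 35 s, if anything falls off the work surface, if the arm or the gripper's body presses on something with over 40 N, if the wrist force passes 120 N, or if a joint passes its speed limit or range.

### The arm

A 7-joint arm with a two-finger parallel gripper is mounted at the origin on a cart in front of the work surface, level with it; the furniture and walls round the work are solid. World frame = base frame: x ahead of the robot, y to its left, z up, the work surface at z = 0. Lengths are in m, angles in rad, forces in N, time in s.
With the tool pointing down it reaches from about 0.4 to 0.85 m from the base axis. Payload 4.5 kg.
Tool frame: the origin (TCP) lies midway between the tips of the shut fingers; the grasp point (between the pads) lies 19 mm behind it; z points along the fingers, y is the line along which they close (so a half turn about z gives the same grasp; the last joint's range is limited). The gripper opens to 88 mm and grips with 3 to 60 N. Pads are 18 mm wide; open, the fingers measure 123 mm over their backs; the gripper's body (75 mm by 187 mm) begins 45 mm behind the grasp point.
Start: joints at [1.166, 0.689, -0.195, 1.565, 0.157, 0.902, -0.215], TCP at [0.266, -0.566, 0.215] pointing down, gripper open.
Joint ranges: [-3.01, 3.01], [-0.46, 2.08], [-1.47, 1.51], [0.13, 2.56], [-1, 4.14], [0.04, 2.09], [-2.66, 2.66]. Speed limits (rad/s): [2.57, 2.57, 3.14, 3.14, 3.14, 3.14, 3.14].

### API

Orientations are given as [roll, pitch, yaw] about the fixed x, y, z axes, in that order (R = Rz(yaw) Ry(pitch) Rx(roll)).
In Python, from workcell import r gives the robot as it stands.
- The arm moves only by the tool apply_moves, never from a script. Its argument "steps" is a list of rows, each an object with "travel": the shift along the tool's x, y, z in mm, a list of three; "rotation": the turn, a rotation vector about the tool's x, y, z in degrees, a list of three; "fingers": the opening, from 0 (shut) to 1 (fully open). In form: [{"travel": [dx, dy, dz], "rotation": [ax, ay, az], "fingers": fingers}, ...]. A call has 1 to 5 rows; each row shifts and turns the commanded pose from where the row before left it, along the tool's axes as they then stand; what a row does not reach is not made up. A row lasts 1/12 s, in which the tool goes at most 41.7 mm and 7.16 degrees, less where a joint would pass 70% of its speed; a pose out of reach is approached as far as the arm can. A call with a gripper value outside its range is refused whole. The fingers move at their own pace and stop on an object; "newtons" is the grip in N (left out, the last holds). Time passes only in rows, so rows that do not move let the fingers close. It gives the time, the measured TCP pose, the force, the opening and the grip force at its end, in the units of the state.
- r.get_obs(): the state, without advancing time (a new reading comes with each control period).
- r.get_image(name): name is "scene" or "side" or "wrist"; returns the picture (384x512x3 uint8, red, green, blue); there is no depth.
- r.camera_params(name): a dict with "intrinsics" (3x3 intrinsics, pixels), "k1" (the pictures are not rectified: a ray, as slopes to the right and down, at radius r is drawn at 1 + k1 r^2 times it, then the intrinsics apply), "origin" and "orientation" of the camera in the world. Camera axes: x right, y down, z forward; pixel columns grow to the right and rows downward; lengths in m; the calibration is good to about 2 mm. A picture is of the moment at which its call begins: read the wrist's pose just before it. camera_params takes no time and is no camera call; for the wrist camera it gives the pose at the moment of the call.
- r.finish_job(): hands the job in; it is judged then, once.
Trained networks look in the newest picture that a camera, given by its name, has taken for a name from the list of things; names that differ only in an ending like _2 or _b are one class to them, and where a whole thing is asked for, a point or a joint stands for the part that bears it (a point fixed in the world has none). Each returns a list of dicts, best first, with "p" (0 to 1); they miss things now and then, are a little off and sometimes report something else, mostly with a low value. They report only what shows in the picture. A call takes as long as a camera call. They do not tell look-alikes from the thing itself.
- r.look_for(camera, query): "box" ([left, top, right, bottom] in pixels, round what is visible of it).
- r.landmark_of(camera, query): "uv" ([column, row] in pixels: a listed point, or the origin of a listed thing).
The state is a dict: "clock": time; "joint_pos": joint angles; "qvel": joint speeds; "effort": joint torques, N m; "eef_pos": TCP position; "tcp_rot": TCP orientation; "force": force on the tool from outside, world axes, zero at the start; "wrist_torque": the same for the moment, N m; "grip_width": finger opening in m; "grip_force": force on a finger pad.
Only numpy, scipy, OpenCV 4.12 (cv2) and the standard library are available. Lean on these libraries where they do the work, as an engineer would, in place of code of your own. Each camera call takes 0.05 s, during which the arm holds its last target. There are 200 camera calls.

## Working session

There is one attempt and no reset: what is moved stays moved. The work goes in short steps, Python scripts to look and compute and a tool call to move; the robot and the scene stay as the last step left them, time stands still between calls to the robot, and variables do not carry over. Pictures are saved under pics/ and viewed, at most 10 in all, crops included, and the job is handed in when it is done.

Besides the shell and the picture viewer there is one more tool, called after "Request:" as name(argument=value, ...) on one line, values as JSON. apply_moves: Moves the arm, as the interface text tells. Its arguments: {"type":"object","properties":{"steps":{"type":"array","items":{"type":"object","properties":{"travel":{"type":"array","items":{"type":"number"}},"rotation":{"type":"array","items":{"type":"number"}},"fingers":{"type":"number"}}}},"newtons":{"type":"number"}},"required":["steps"]}

```bash
mkdir -p pics; ls; python3 - <<'E'
from workcell import r
import cv2,numpy as np
o=r.get_obs();print(o['clock'],o['eef_pos'],o['tcp_rot'],o['grip_width'])
ims=[]
for c in("scene","side"):
    im=r.get_image(c);cv2.imwrite(f'pics/{c}0.png',im[:,:,::-1]);ims.append(im)
    p=r.camera_params(c);print(c,p)
    for q in("work_box","jig"):
        print(q,[(round(d['p'],2),np.round(d['box']).tolist()) for d in r.look_for(c,q)])
    for q in("work_box","nest","stop","clamp_hinge","clamp_ball","jig"):
        print(q,[(round(d['p'],2),np.round(d['uv'],1).tolist()) for d in r.landmark_of(c,q)])
E
```

```text
pics
0.0 [ 0.26517139 -0.56518926  0.21378848] [-3.13969933e+00  1.38431682e-04  4.38847152e-01] 0.08784549165070331
scene {'intrinsics': array([[408.57071591,   0.        , 259.32216355],
       [  0.        , 408.57071591, 193.27485132],
       [  0.        ,   0.        ,   1.        ]]), 'k1': -0.017160516790522554, 'origin': array([-0.06614044, -0.61072907,  0.54373051]), 'orientation': array([-1.97661022, -0.01563774, -0.70542486])}
work_box [(0.93, [275.0, 234.0, 304.0, 268.0]), (0.88, [315.0, 273.0, 353.0, 314.0]), (0.63, [363.0, 253.0, 395.0, 295.0])]
jig [(0.76, [251.0, 170.0, 319.0, 287.0])]
work_box [(0.87, [329.0, 306.6]), (0.75, [376.3, 285.5]), (0.67, [286.2, 263.0])]
nest [(0.87, [278.9, 247.3])]
stop [(0.61, [279.3, 234.1])]
clamp_hinge [(0.87, [272.5, 204.9])]
clamp_ball [(0.82, [268.3, 172.0])]
jig [(0.62, [277.3, 251.3]), (0.48, [170.6, 217.9])]
side {'intrinsics': array([[366.73309763,   0.        , 248.82633591],
       [  0.        , 366.73309763, 192.25313976],
       [  0.        ,   0.        ,   1.        ]]), 'k1': -0.07397145625619238, 'origin': array([ 0.44894084, -0.7111319 ,  0.64125472]), 'orientation': array([-2.11878849, -0.01919952, -0.11886966])}
work_box [(0.84, [229.0, 238.0, 255.0, 273.0]), (0.77, [282.0, 290.0, 318.0, 334.0]), (0.73, [224.0, 293.0, 249.0, 339.0])]
jig [(0.96, [209.0, 174.0, 280.0, 296.0]), (0.34, [257.0, 173.0, 274.0, 218.0])]
work_box [(0.89, [296.1, 321.2]), (0.79, [235.0, 323.3]), (0.64, [241.7, 266.0]), (0.37, [330.2, 281.0])]
nest [(0.56, [249.8, 249.4])]
stop [(0.73, [254.9, 236.4])]
clamp_hinge [(0.59, [264.2, 207.7])]
clamp_ball [(0.82, [268.7, 177.2])]
jig [(0.71, [270.2, 175.3]), (0.67, [251.2, 254.4])]
```

```bash
cat > h.py <<'E'
import numpy as np,cv2
from scipy.spatial.transform import Rotation as R
from scipy.optimize import least_squares
from workcell import r
def cam(c):
    p=r.camera_params(c);return p['intrinsics'],p['k1'],np.array(p['origin']),R.from_euler('xyz',p['orientation']).as_matrix()
def proj(C,X):
    K,k,o,M=C;q=(np.atleast_2d(X)-o)@M;s=q[:,:2]/q[:,2:];s=s*(1+k*(s**2).sum(1,keepdims=True))
    return s*[K[0,0],K[1,1]]+K[:2,2]
def jigpose(obs,x0=(.7,-.3,0.)):
    # obs: list of (C, jig point, uv); fit x,y,yaw with the jig on z=0
    def X(v,p):
        c,s=np.cos(v[2]),np.sin(v[2]);return [v[0]+c*p[0]-s*p[1],v[1]+s*p[0]+c*p[1],p[2]]
    f=lambda v:np.concatenate([(proj(C,X(v,p))[0]-uv) for C,p,uv in obs])
    best=min((least_squares(f,[x0[0],x0[1],a],loss='soft_l1',f_scale=2) for a in np.arange(-3,3.2,.8)),key=lambda s:s.cost)
    return best.x,f(best.x).reshape(-1,2)
def onplane(C,uv,z):
    f=lambda v:proj(C,[v[0],v[1],z])[0]-uv
    return least_squares(f,[.6,-.3]).x
E
python3 - <<'E'
from h import *
P={'nest':(0,0,.012),'stop':(.0255,0,.035),'hinge':(.09,0,.09),'ball':(.134,0,.163)}
S=cam('scene');D=cam('side')
u={'scene':dict(nest=(278.9,247.3),stop=(279.3,234.1),hinge=(272.5,204.9),ball=(268.3,172)),'side':dict(nest=(249.8,249.4),stop=(254.9,236.4),hinge=(264.2,207.7),ball=(268.7,177.2))}
obs=[(C,P[k],np.array(u[n][k])) for n,C in(('scene',S),('side',D)) for k in P]
v,e=jigpose(obs);print(v,e.round(1).tolist())
for z in (0,.012):
    print(z,[onplane(S,p,z).round(3) for p in((329,306.6),(376.3,285.5),(286.2,263))],[onplane(D,p,z).round(3) for p in((296.1,321.2),(235,323.3),(241.7,266))])
a=cv2.imread('pics/scene0.png')[140:340,150:450];b=cv2.imread('pics/side0.png')[150:350,130:430]
cv2.imwrite('pics/v1.png',np.hstack([cv2.resize(x,(400,267)) for x in(a,b)]) if 0 else np.vstack([cv2.resize(x,(450,300),interpolation=2) for x in(a,b)]))
E
```

```text
[0.55534228 0.02663929 1.082945  ] [[1.0, 1.2], [-1.7, 1.5], [-0.5, 0.6], [0.4, 1.7], [1.3, -0.5], [-0.2, 0.0], [-0.6, -1.0], [1.3, -1.2]]
0 [array([ 0.49 , -0.192]), array([ 0.628, -0.211]), array([ 0.535, -0.018])] [array([ 0.624, -0.207]), array([ 0.493, -0.198]), array([ 0.525, -0.023])]
0.012 [array([ 0.478, -0.201]), array([ 0.613, -0.22 ]), array([ 0.522, -0.031])] [array([ 0.621, -0.216]), array([ 0.492, -0.208]), array([ 0.524, -0.036])]
```

View pics/v1.png

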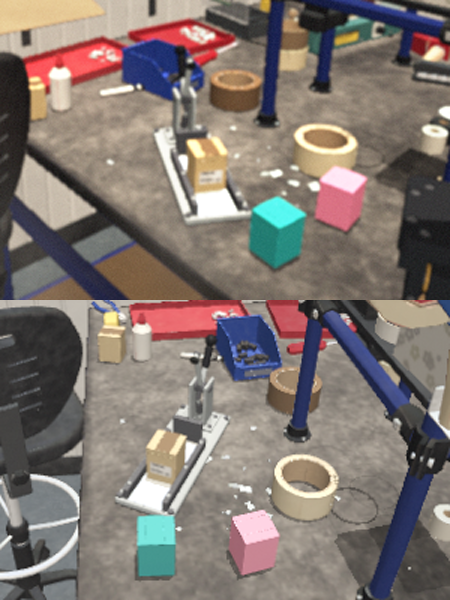

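The work_box candidates are the kraft box in the lane (scene px 289,250), the turquoise (334,293) and pink (379,274) look-alikes, and a kraft box far left (~175,208, the spare). I choose the one in the lane. The fit puts it about 68 mm short of home. Next I check the blue frame in the full picture.

```bash
python3 - <<'E'
from h import *
a=cv2.imread('pics/scene0.png');b=cv2.imread('pics/side0.png')
cv2.imwrite('pics/v2.png',cv2.resize(np.hstack([a,b]),(800,300),interpolation=cv2.INTER_AREA))
cv2.imwrite('pics/v3.png',cv2.resize(a[160:300,230:330],None,fx=4,fy=4,interpolation=2))
S=cam('scene');D=cam('side')
print(onplane(S,(328,221),0),onplane(D,(329,240),0),'bin',onplane(S,(265,200),0))
E
```

```text
[0.78546691 0.06576157] [0.7788907  0.05675214] bin [0.73951363 0.29374314]
```

View pics/v2.png

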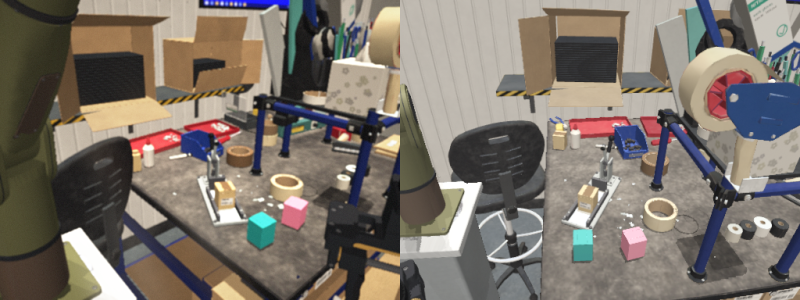

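View pics/v3.png

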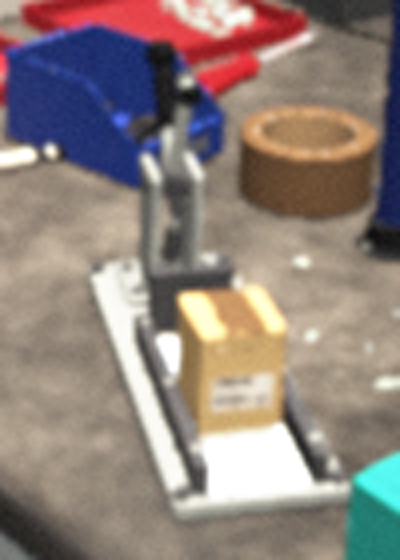

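The left picture shows the kraft box in the lane (about 232,195 of v2), with turquoise and pink at 261,230 and 294,212. The blue frame stands at x > 0.75, clear of the jig. The crop shows the kraft box with its white label between the rails, and the open lever with its black ball at about crop (160,55). I set out now.

Request:
apply_moves(steps=[{"travel":[30,-25,0],"fingers":0},{"travel":[30,-25,0],"fingers":0},{"travel":[30,-25,0],"fingers":0},{"travel":[30,-25,0],"fingers":0},{"travel":[30,-25,0],"fingers":0}])

```text
validation failed for argument at $.st...
```

Request:
apply_moves(steps=[{"travel":[30,-25,0],"fingers":0},{"travel":[30,-25,0],"fingers":0},{"travel":[30,-25,0],"fingers":0},{"travel":[30,-25,0],"fingers":0},{"travel":[30,-25,0],"fingers":0}])

```text
validation failed for argument at $.st...
```

Request:
apply_moves(steps=[{"rotation":[0,0,-7],"fingers":0},{"rotation":[0,0,-7],"fingers":0},{"rotation":[0,0,-7],"fingers":0},{"rotation":[0,0,-7],"fingers":0},{"rotation":[0,0,-7],"fingers":0}])

```text
validation failed for argument at $.st...
```

All three keys are evidently needed in each row.

Request:
apply_moves(steps=[{"travel":[30,-25,0],"rotation":[0,0,0],"fingers":0},{"travel":[30,-25,0],"rotation":[0,0,0],"fingers":0},{"travel":[30,-25,0],"rotation":[0,0,0],"fingers":0},{"travel":[30,-25,0],"rotation":[0,0,0],"fingers":0},{"travel":[30,-25,0],"rotation":[0,0,0],"fingers":0}])

```text
clock: 1.32
eef_pos: [0.3488, -0.3873, 0.2148]
tcp_rot: [3.141, -0.0, 0.438]
force: [1.1, 0.3, -0.1]
grip_width: 0.0567
grip_force: 0.0
```

Request:
apply_moves(steps=[{"travel":[30,-25,0],"rotation":[0,0,0],"fingers":0},{"travel":[30,-25,0],"rotation":[0,0,0],"fingers":0},{"travel":[30,-25,0],"rotation":[0,0,0],"fingers":0},{"travel":[30,-25,0],"rotation":[0,0,0],"fingers":0},{"travel":[30,-25,0],"rotation":[0,0,0],"fingers":0}])

```text
clock: 1.73
eef_pos: [0.4316, -0.2103, 0.2149]
tcp_rot: [3.141, -0.0, 0.439]
force: [0.9, -0.1, -0.5]
grip_width: 0.0237
grip_force: 0.0
```

Request:
apply_moves(steps=[{"travel":[0,0,0],"rotation":[0,0,-7],"fingers":0},{"travel":[0,0,0],"rotation":[0,0,-7],"fingers":0},{"travel":[0,0,0],"rotation":[0,0,-7],"fingers":0},{"travel":[0,0,0],"rotation":[0,0,-7],"fingers":0},{"travel":[0,0,0],"rotation":[0,0,-7],"fingers":0}])

```text
clock: 2.15
eef_pos: [0.4312, -0.2119, 0.2148]
tcp_rot: [3.141, 0.0, 1.056]
force: [0.1, 0.5, 0.5]
grip_width: 0.0005
grip_force: 0.0
```

```bash
python3 - <<'E'
from h import *
o=r.get_obs();print(o['clock'],o['eef_pos'],o['tcp_rot'],o['qvel'].round(2) if hasattr(o['qvel'],'round') else o['qvel'])
C=cam('wrist');im=r.get_image('wrist');cv2.imwrite('pics/w1.png',im[:,:,::-1]);print(C[2],C[3][:,2])
for q in("nest","stop","work_box","clamp_ball","clamp_hinge"):
    print(q,[(round(d['p'],2),np.round(d['uv'],1).tolist()) for d in r.landmark_of('wrist',q)])
v=np.array([.5553,.0266,1.083])
J=lambda x,y,z:[v[0]+np.cos(v[2])*x-np.sin(v[2])*y,v[1]+np.sin(v[2])*x+np.cos(v[2])*y,z]
print(proj(C,[J(0,0,.012),J(.0255,0,.035),J(-.068,0,.012),J(.134,0,.163),J(-.15,.05,.012),J(-.15,-.05,.012)]).round(1).tolist())
E
```

```text
2.15 [ 0.43117586 -0.21192912  0.21481215] [3.14098933e+00 1.37227001e-04 1.05617752e+00] [ 0.29  0.04 -0.44 -0.01  0.33  0.08  1.1 ]
[ 0.4699977  -0.14208534  0.38488593] [-0.15418969 -0.27066179 -0.95024614]
nest []
stop []
work_box [(0.92, [395.3, 81.3]), (0.91, [293.6, 127.2])]
clamp_ball []
clamp_hinge []
[[244.8, -113.4], [243.0, -167.0], [247.2, -30.9], [219.9, -830.2], [205.1, 56.5], [294.4, 53.8]]
```

View pics/w1.png

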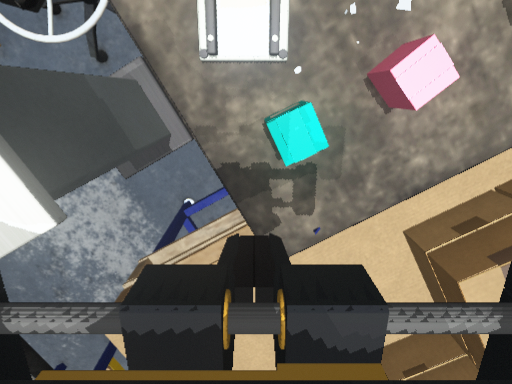

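The wrist picture shows the jig's plate end with corners at about (199,58) and (288,61), turquoise at (297,133) and pink at (413,72). The prediction was a few pixels and about 4° off, so I move up and refine.

Request:
apply_moves(steps=[{"travel":[35,0,0],"rotation":[0,0,0],"fingers":0},{"travel":[35,0,0],"rotation":[0,0,0],"fingers":0},{"travel":[30,0,0],"rotation":[0,0,0],"fingers":0},{"travel":[10,0,0],"rotation":[0,0,0],"fingers":0},{"travel":[0,0,0],"rotation":[0,0,0],"fingers":0}])

```text
clock: 2.87
eef_pos: [0.4874, -0.1133, 0.2148]
tcp_rot: [3.141, -0.002, 1.054]
force: [0.5, -0.8, -0.6]
grip_width: 0.0005
grip_force: 0.0
```

```bash
python3 - <<'E'
from h import *
o=r.get_obs();print(o['clock'],o['eef_pos'],o['tcp_rot'],o['qvel'].round(2) if hasattr(o['qvel'],'round') else o['qvel'])
C=cam('wrist');im=r.get_image('wrist');cv2.imwrite('pics/w2.png',im[:,:,::-1]);print(C[2],C[3].tolist(),C[:2])
for q in("nest","stop","work_box","clamp_ball","clamp_hinge"):
    print(q,[(round(d['p'],2),np.round(d['uv'],1).tolist()) for d in r.landmark_of('wrist',q)])
E
```

```text
2.8667 [ 0.48738808 -0.11334369  0.21481718] [ 3.14076245e+00 -2.04863689e-03  1.05418965e+00] [ 0.06 -0.01  0.06  0.03  0.02  0.01  0.04]
[ 0.52612839 -0.04386501  0.38508031] [[0.8691623756979308, -0.4700969163871469, -0.1535110871384383], [-0.4945264342818678, -0.8266067204932939, -0.2686353205216753], [-0.0006086604889523478, 0.3094030039262993, -0.9509308127796636]] (array([[305.72805384,   0.        , 253.67401412],
       [  0.        , 305.72805384, 191.85803359],
       [  0.        ,   0.        ,   1.        ]]), -0.0016153420513796716)
nest [(0.79, [244.8, 22.0])]
stop []
work_box [(0.85, [244.7, 87.6]), (0.79, [285.5, 214.4]), (0.68, [380.5, 171.9])]
clamp_ball []
clamp_hinge []
```

View pics/w2.png

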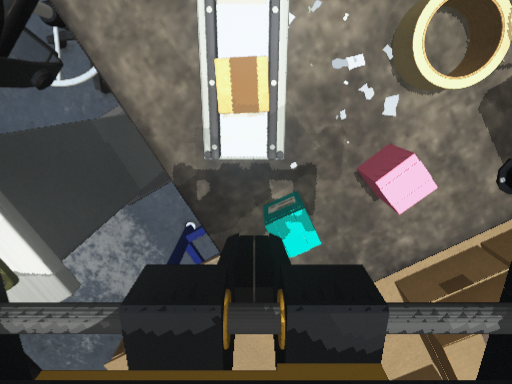

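The kraft box top is centred at about (242,85) between the rails, the plate end corners are at (206,158) and (285,160), and turquoise is at (293,228), right of the fingers. I refit with these.

```bash
cat > f.py <<'E'
from h import *
W=[None,.0,np.array([0.52612839,-0.04386501,0.38508031]),np.array([[0.8691623756979308,-0.4700969163871469,-0.1535110871384383],[-0.4945264342818678,-0.8266067204932939,-0.2686353205216753],[-0.0006086604889523478,0.3094030039262993,-0.9509308127796636]])]
W[0]=cam('wrist')[0];W[1]=-.0016
S=cam('scene');D=cam('side')
P={'nest':(0,0,.012),'stop':(.0255,0,.035),'hinge':(.09,0,.09),'ball':(.134,0,.163)}
u={'scene':dict(nest=(278.9,247.3),stop=(279.3,234.1),hinge=(272.5,204.9),ball=(268.3,172)),'side':dict(nest=(249.8,249.4),stop=(254.9,236.4),hinge=(264.2,207.7),ball=(268.7,177.2))}
obs=[(C,P[k],np.array(u[n][k])) for n,C in(('scene',S),('side',D)) for k in P]
ow=[(W,(-.15,.05,.012),np.array((206,158))),(W,(-.15,-.05,.012),np.array((285,160))),(W,(0,0,.012),np.array((244.8,22.0)))]
E
python3 - <<'E'
from f import *
g=cv2.cvtColor(cv2.imread('pics/w2.png'),cv2.COLOR_BGR2GRAY)
v,e=jigpose(obs+ow);print(v,e.round(1).tolist())
v2,e=jigpose(ow);print(v2,e.round(1).tolist())
# box: top centre & underside estimate on rail frame
for v in(v,v2):
  M=lambda X:np.array([np.dot(X-v[:2],[np.cos(v[2]),np.sin(v[2])]),np.dot(X-v[:2],[-np.sin(v[2]),np.cos(v[2])])])
  print(M(onplane(W,(244.7,87.6),.012)),'top',M(onplane(W,(242.5,84.5),.078)))
  J=lambda x,y,z:[v[0]+np.cos(v[2])*x-np.sin(v[2])*y,v[1]+np.sin(v[2])*x+np.cos(v[2])*y,z]
  print(proj(W,[J(-.05,.05,.012),J(-.05,-.05,.012),J(-.145,.0285,.032),J(-.145,-.0285,.032)]).round(1).tolist())
for row in(10,60,130):print(row,g[row,190:300:2].tolist())
print(onplane(W,(244.7,87.6),.012))
E
```

```text
[0.55286173 0.02450773 1.05586331] [[0.8, 1.8], [-1.6, 2.1], [0.2, 1.0], [1.6, 2.0], [0.5, 0.1], [-0.7, 0.6], [-0.6, -0.3], [1.8, -0.6], [-0.7, 0.1], [1.0, -2.0], [-0.6, 0.2]]
[0.55351609 0.02349854 1.04588503] [[-1.1, 0.2], [0.6, -1.2], [0.3, 0.8]]
[-0.0673711   0.00017721] top [-0.06552076  0.0003593 ]
[[200.7, 71.6], [288.6, 71.4], [220.8, 157.4], [269.5, 157.3]]
[-0.06682412  0.00057697] top [-0.06497568  0.00077751]
[[201.3, 71.6], [289.1, 72.4], [220.5, 157.6], [269.1, 158.0]]
10 [113, 112, 109, 96, 216, 237, 234, 181, 191, 241, 244, 155, 76, 181, 248, 248, 248, 248, 248, 248, 248, 248, 248, 248, 248, 248, 248, 248, 249, 248, 248, 248, 248, 248, 248, 248, 248, 248, 248, 243, 92, 192, 243, 246, 167, 233, 239, 235, 236, 190, 121, 123, 127, 133, 139]
60 [119, 122, 119, 117, 112, 192, 235, 237, 198, 114, 114, 121, 205, 234, 239, 234, 233, 234, 238, 229, 152, 156, 155, 156, 156, 157, 155, 157, 157, 157, 156, 156, 156, 186, 237, 238, 237, 238, 236, 166, 98, 128, 131, 129, 118, 239, 236, 237, 210, 122, 129, 137, 140, 139, 129]
130 [94, 96, 97, 89, 93, 93, 80, 188, 202, 203, 110, 114, 120, 118, 68, 212, 249, 249, 249, 249, 249, 249, 249, 249, 249, 249, 249, 249, 249, 249, 249, 249, 249, 249, 249, 249, 249, 249, 249, 75, 100, 106, 104, 87, 225, 219, 222, 170, 85, 84, 83, 81, 81, 80, 80]
[ 0.51952881 -0.0340398 ]
```

Request:
apply_moves(steps=[{"travel":[0,-10,30],"rotation":[0,0,0],"fingers":0},{"travel":[0,0,35],"rotation":[0,0,0],"fingers":0},{"travel":[0,0,35],"rotation":[0,0,0],"fingers":0},{"travel":[0,0,35],"rotation":[0,0,0],"fingers":0},{"travel":[0,0,33],"rotation":[0,0,0],"fingers":0}])

```text
clock: 3.58
eef_pos: [0.4766, -0.1129, 0.0453]
tcp_rot: [3.141, 0.0, 1.047]
force: [0.1, -1.1, -0.7]
grip_width: 0.0002
grip_force: 0.0
```

Request:
apply_moves(steps=[{"travel":[12,0,0],"rotation":[0,0,0],"fingers":0},{"travel":[12,0,0],"rotation":[0,0,0],"fingers":0},{"travel":[12,0,0],"rotation":[0,0,0],"fingers":0},{"travel":[5,0,0],"rotation":[0,0,0],"fingers":0},{"travel":[5,0,0],"rotation":[0,0,0],"fingers":0}])

```text
clock: 4.0
eef_pos: [0.5021, -0.0704, 0.0487]
tcp_rot: [3.138, -0.003, 1.051]
force: [-0.2, -0.3, -0.1]
grip_width: 0.0005
grip_force: 0.0
```

Request:
apply_moves(steps=[{"travel":[5,-1,1],"rotation":[0,0,0],"fingers":0},{"travel":[5,-1,1],"rotation":[0,0,0],"fingers":0},{"travel":[6,0,0],"rotation":[0,0,0],"fingers":0},{"travel":[6,0,0],"rotation":[0,0,0],"fingers":0},{"travel":[6,0,0],"rotation":[0,0,0],"fingers":0}])

```text
clock: 4.42
eef_pos: [0.5122, -0.0464, 0.0447]
tcp_rot: [3.142, 0.001, 1.049]
force: [0.3, -0.6, 1.1]
grip_width: 0.0004
grip_force: 0.5
```

Request:
apply_moves(steps=[{"travel":[6,0,0],"rotation":[0,0,0],"fingers":0},{"travel":[6,0,0],"rotation":[0,0,0],"fingers":0},{"travel":[6,0,0],"rotation":[0,0,0],"fingers":0},{"travel":[6,0,0],"rotation":[0,0,0],"fingers":0},{"travel":[5,0,0],"rotation":[0,0,0],"fingers":0}])

```text
clock: 4.83
eef_pos: [0.527, -0.0206, 0.0445]
tcp_rot: [3.142, -0.0, 1.05]
force: [-0.6, -0.8, -0.0]
grip_width: 0.0003
grip_force: 0.5
```

Request:
apply_moves(steps=[{"travel":[4,0,0],"rotation":[0,0,0],"fingers":0},{"travel":[3,0,0],"rotation":[0,0,0],"fingers":0},{"travel":[2,0,0],"rotation":[0,0,0],"fingers":0},{"travel":[0,0,0],"rotation":[0,0,0],"fingers":0}])

```text
clock: 5.17
eef_pos: [0.5314, -0.0129, 0.0446]
tcp_rot: [3.141, -0.001, 1.05]
force: [1.2, 0.0, 0.1]
grip_width: 0.0001
grip_force: 0.0
```

Request:
apply_moves(steps=[{"travel":[3,0,0],"rotation":[0,0,0],"fingers":0},{"travel":[3,0,0],"rotation":[0,0,0],"fingers":0},{"travel":[1,0,0],"rotation":[0,0,0],"fingers":0},{"travel":[0,0,0],"rotation":[0,0,0],"fingers":0}])

```text
clock: 5.5
eef_pos: [0.5349, -0.007, 0.0446]
tcp_rot: [3.141, -0.001, 1.05]
force: [-0.3, 0.3, -0.0]
grip_width: 0.0004
grip_force: 0.0
```

Request:
apply_moves(steps=[{"travel":[1,0,0],"rotation":[0,0,0],"fingers":0},{"travel":[1,0,0],"rotation":[0,0,0],"fingers":0},{"travel":[0,0,0],"rotation":[0,0,0],"fingers":0}])

```text
clock: 5.75
eef_pos: [0.535, -0.0068, 0.0446]
tcp_rot: [-3.141, 0.002, 1.049]
force: [-1.0, -3.2, 3.0]
grip_width: 0.0008
grip_force: 1.6
```

Request:
apply_moves(steps=[{"travel":[1,0,0],"rotation":[0,0,0],"fingers":0},{"travel":[1,0,0],"rotation":[0,0,0],"fingers":0},{"travel":[0,0,0],"rotation":[0,0,0],"fingers":0}])

```text
clock: 6.0
eef_pos: [0.5349, -0.0068, 0.0446]
tcp_rot: [-3.141, 0.005, 1.048]
force: [-2.4, -6.5, 4.1]
grip_width: 0.0002
grip_force: 3.4
```

Request:
apply_moves(steps=[{"travel":[-6,0,0],"rotation":[0,0,0],"fingers":0},{"travel":[-15,0,0],"rotation":[0,0,0],"fingers":0},{"travel":[-25,0,0],"rotation":[0,0,0],"fingers":0},{"travel":[-20,0,-30],"rotation":[0,0,0],"fingers":0},{"travel":[0,0,-40],"rotation":[0,0,0],"fingers":0}])

```text
clock: 6.42
eef_pos: [0.4978, -0.0661, 0.1125]
tcp_rot: [-3.134, 0.008, 1.045]
force: [0.3, -0.9, -1.0]
grip_width: 0.0
grip_force: 0.0
```

```bash
python3 - <<'E'
from f import *
ims=[]
for c in('scene','side'):
    im=r.get_image(c)[:,:,::-1];ims.append(im)
    for q in("work_box","stop","clamp_ball"):
        print(c,q,[(round(d['p'],2),np.round(d['uv'],1).tolist()) for d in r.landmark_of(c,q)])
    print(proj(S if c=='scene' else D,[[.553,.024,.012]]))
C=cam('wrist');w=r.get_image('wrist')[:,:,::-1]
cv2.imwrite('pics/v4.png',np.hstack([cv2.resize(ims[0][150:290,220:340],(360,420),interpolation=2),cv2.resize(w[0:240,130:370],(420,420),interpolation=2)]))
E
```

```text
scene work_box [(0.81, [375.7, 286.1]), (0.65, [330.0, 305.7]), (0.32, [190.8, 208.4])]
scene stop [(0.91, [277.0, 233.6])]
scene clamp_ball [(0.59, [265.8, 173.5])]
[[279.88986349 249.20740898]]
side work_box [(0.95, [296.6, 320.2]), (0.76, [251.3, 248.4]), (0.57, [234.5, 325.0])]
side stop [(0.95, [256.9, 235.6])]
side clamp_ball [(0.61, [268.5, 174.9])]
[[250.37280883 249.57721352]]
```

View pics/v4.png

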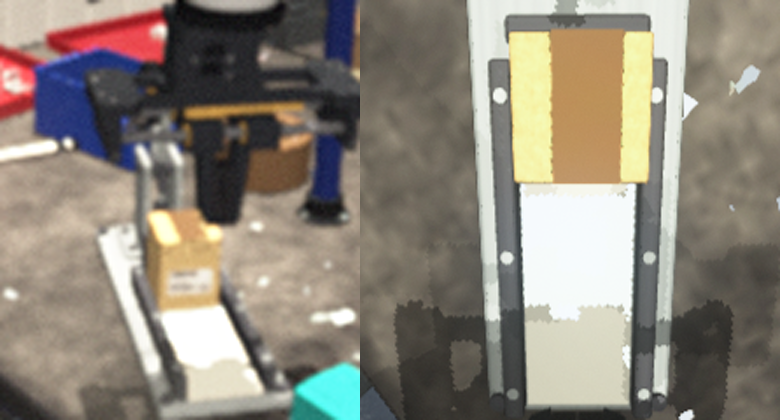

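The left part shows the box at the far end of the lane. The right part (wrist) shows its front face touching the dark end stop (crop row ~30), square between the rails. The push stalled at the expected place with 7 N, so the box is home. Next I go over the lever and behind the ball.

Request:
apply_moves(steps=[{"travel":[0,0,-38],"rotation":[0,0,0],"fingers":0},{"travel":[0,0,-38],"rotation":[0,0,0],"fingers":0},{"travel":[0,0,-38],"rotation":[0,0,0],"fingers":0},{"travel":[0,0,-30],"rotation":[0,0,0],"fingers":0},{"travel":[20,0,0],"rotation":[0,0,0],"fingers":0}])

```text
clock: 7.28
eef_pos: [0.5154, -0.0473, 0.2633]
tcp_rot: [3.134, -0.001, 1.044]
force: [0.9, 0.0, -0.5]
grip_width: 0.0005
grip_force: 0.0
```

Request:
apply_moves(steps=[{"travel":[38,0,0],"rotation":[0,0,0],"fingers":0},{"travel":[38,0,0],"rotation":[0,0,0],"fingers":0},{"travel":[38,0,0],"rotation":[0,0,0],"fingers":0},{"travel":[38,0,0],"rotation":[0,0,0],"fingers":0},{"travel":[38,0,0],"rotation":[0,0,0],"fingers":0}])

```text
clock: 7.7
eef_pos: [0.6084, 0.1228, 0.2575]
tcp_rot: [-3.14, 0.001, 1.05]
force: [0.0, -0.4, -0.0]
grip_width: 0.0007
grip_force: 0.0
```

Request:
apply_moves(steps=[{"travel":[35,0,0],"rotation":[0,0,0],"fingers":0},{"travel":[25,0,0],"rotation":[0,0,0],"fingers":0},{"travel":[6,0,0],"rotation":[0,0,0],"fingers":0},{"travel":[0,0,0],"rotation":[0,0,0],"fingers":0}])

```text
clock: 8.03
eef_pos: [0.6406, 0.181, 0.2569]
tcp_rot: [-3.139, 0.0, 1.054]
force: [-0.4, 0.1, 0.5]
grip_width: 0.0005
grip_force: 0.0
```

```bash
python3 - <<'E'
from f import *
o=r.get_obs();print(o['clock'],o['eef_pos'],o['tcp_rot'])
v=np.array([.5522,.0231,1.05])
M=lambda X:np.array([np.dot(X-v[:2],[np.cos(v[2]),np.sin(v[2])]),np.dot(X-v[:2],[-np.sin(v[2]),np.cos(v[2])])])
print('tcp',M(np.array(o['eef_pos'][:2])))
C=cam('wrist');w=r.get_image('wrist');sc=r.get_image('scene');sd=r.get_image('side')
for c,K in(('wrist',C),('scene',S),('side',D)):
    for d in r.landmark_of(c,'clamp_ball'): print(c,round(d['p'],2),np.round(d['uv'],1),M(onplane(K,d['uv'],.163)))
cv2.imwrite('pics/v5.png',np.hstack([cv2.resize(sc[130:270,210:330,::-1],(360,420),interpolation=2),cv2.resize(w[:,:,::-1],(430,420))]))
E
```

```text
8.0333 [0.64056023 0.18104196 0.25686749] [-3.13944271e+00  4.37653330e-04  1.05374817e+00]
tcp [0.18096802 0.00194163]
wrist 0.68 [10.9 40.5] [0.29847209 0.19384203]
wrist 0.61 [253.4 235.2] [0.13081467 0.00313049]
scene 0.58 [269.2 171. ] [ 0.15879945 -0.00206811]
side 0.81 [270.8 175.7] [0.1409085  0.00196612]
```

View pics/v5.png

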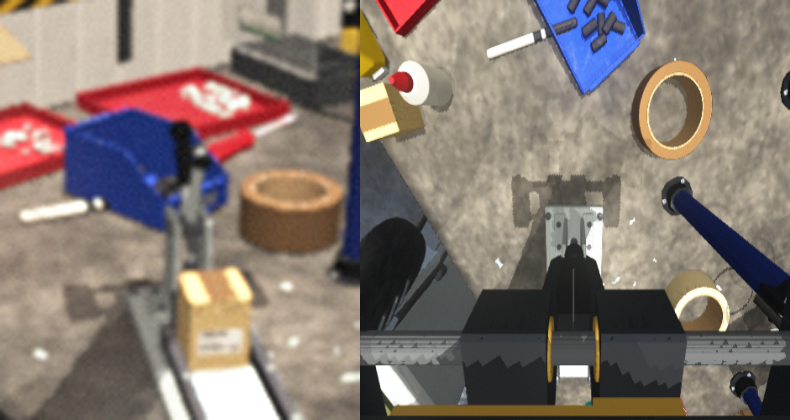

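The left part shows the box still home and the lever open with its ball at crop (180,140). The right part (wrist) shows the fingers centred over the jig's far end, behind the lever. Now I go down behind the ball.

Request:
apply_moves(steps=[{"travel":[0,0,30],"rotation":[0,0,0],"fingers":0},{"travel":[0,0,35],"rotation":[0,0,0],"fingers":0},{"travel":[0,0,35],"rotation":[0,0,0],"fingers":0},{"travel":[0,0,6],"rotation":[0,0,0],"fingers":0},{"travel":[0,0,0],"rotation":[0,0,0],"fingers":0}])

```text
clock: 8.75
eef_pos: [0.6393, 0.1765, 0.1506]
tcp_rot: [-3.138, 0.005, 1.049]
force: [0.0, -0.0, 0.9]
grip_width: 0.0005
grip_force: 0.0
```

Request:
apply_moves(steps=[{"travel":[10,0,0],"rotation":[0,0,0],"fingers":0},{"travel":[-10,0,0],"rotation":[0,0,0],"fingers":0},{"travel":[-8,0,0],"rotation":[0,0,0],"fingers":0},{"travel":[-8,0,0],"rotation":[0,0,0],"fingers":0},{"travel":[-4,0,0],"rotation":[0,0,0],"fingers":0}])

```text
clock: 9.17
eef_pos: [0.6311, 0.1586, 0.1538]
tcp_rot: [3.14, 0.0, 1.048]
force: [-0.1, -0.6, 0.1]
grip_width: 0.0002
grip_force: 0.0
```

Request:
apply_moves(steps=[{"travel":[-5,0,0],"rotation":[0,0,0],"fingers":0},{"travel":[-5,0,0],"rotation":[0,0,0],"fingers":0},{"travel":[-5,0,0],"rotation":[0,0,0],"fingers":0},{"travel":[-5,0,0],"rotation":[0,0,0],"fingers":0}])

```text
clock: 9.5
eef_pos: [0.6209, 0.1431, 0.1527]
tcp_rot: [3.142, -0.0, 1.05]
force: [-1.0, 0.9, -0.6]
grip_width: 0.0007
grip_force: 0.0
```

Request:
apply_moves(steps=[{"travel":[-6,0,0],"rotation":[0,0,0],"fingers":0},{"travel":[-6,0,0],"rotation":[0,0,0],"fingers":0},{"travel":[-6,0,0],"rotation":[0,0,0],"fingers":0}])

```text
clock: 9.75
eef_pos: [0.6118, 0.1273, 0.1525]
tcp_rot: [-3.142, 0.0, 1.05]
force: [0.5, -1.1, 0.5]
grip_width: 0.0005
grip_force: 0.0
```

```bash
python3 - <<'E'
from f import *
o=r.get_obs();print(o['clock'],o['eef_pos'],o['force'])
sc=r.get_image('scene');sd=r.get_image('side')
X=np.array(o['eef_pos']);print(proj(S,X),proj(D,X))
for c in('scene','side'):
    for q in('clamp_ball','clamp_hinge'):print(c,q,[(round(d['p'],2),np.round(d['uv'],1).tolist()) for d in r.landmark_of(c,q)])
cv2.imwrite('pics/v6.png',np.hstack([cv2.resize(im[130:250,220:320,::-1],(400,480),interpolation=2) for im in(sc,sd)]))
E
```

```text
9.75 [0.61184662 0.12729757 0.15253482] [ 0.47814273 -1.12398894  0.53411471]
[[271.31512059 179.80894496]] [[268.5833574  182.66799329]]
scene clamp_ball [(0.55, [269.0, 172.2])]
scene clamp_hinge [(0.84, [272.5, 205.2])]
side clamp_ball [(0.63, [269.3, 174.1])]
side clamp_hinge [(0.73, [261.9, 206.2])]
```

View pics/v6.png

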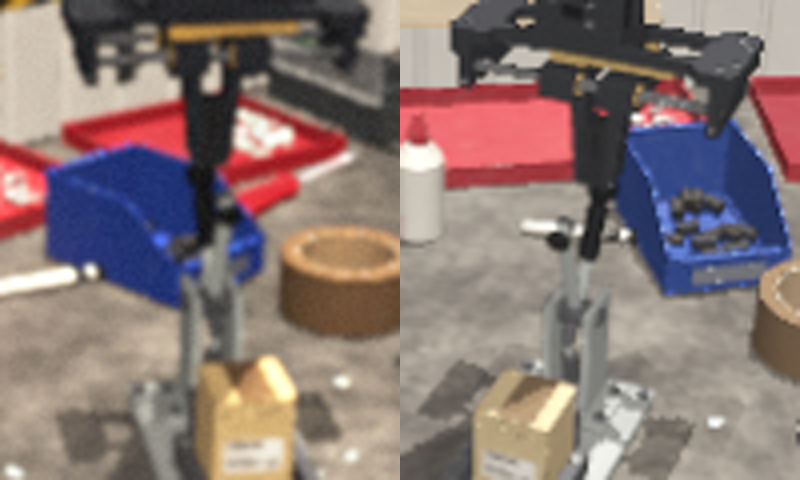

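```bash
python3 - <<'E'
from f import *
v=np.array([.5522,.0231,1.05])
J=lambda x,y,z:[v[0]+np.cos(v[2])*x-np.sin(v[2])*y,v[1]+np.sin(v[2])*x+np.cos(v[2])*y,z]
for t in(0,.2,.4,.65):
    a=np.deg2rad(31)-t; b=np.arctan2(.075,-.042)+t
    ball=J(.09+.085*np.sin(a),0,.09+.085*np.cos(a));foot=J(.09+.086*np.cos(b),0,.09+.086*np.sin(b))
    print(t,'ball',proj(S,ball)[0].round(1),proj(D,ball)[0].round(1),'foot',proj(S,foot)[0].round(1),proj(D,foot)[0].round(1))
rows=[]
for c,K in(('scene',S),('side',D)):
    a=cv2.imread(f'pics/{c}0.png')[150:220,240:300];b=r.get_image(c)[150:220,240:300,::-1]
    rows+= [a,b]
cv2.imwrite('pics/v7.png',np.vstack([np.hstack([cv2.resize(x,(256,298),interpolation=2) for x in rows[i:i+2]]) for i in(0,2)]))
E
```

```text
0 ball [270.4 174.3] [270.6 177.1] foot [277.7 185.7] [258.8 191.4]
0.2 ball [271.7 173.8] [268.7 177.2] foot [278.8 191.5] [256.6 197.4]
0.4 ball [273.1 174.5] [266.6 178.6] foot [279.7 198.2] [254.7 204. ]
0.65 ball [274.9 177.3] [263.7 182.2] foot [280.5 206.9] [252.8 212.4]
```

View pics/v7.png

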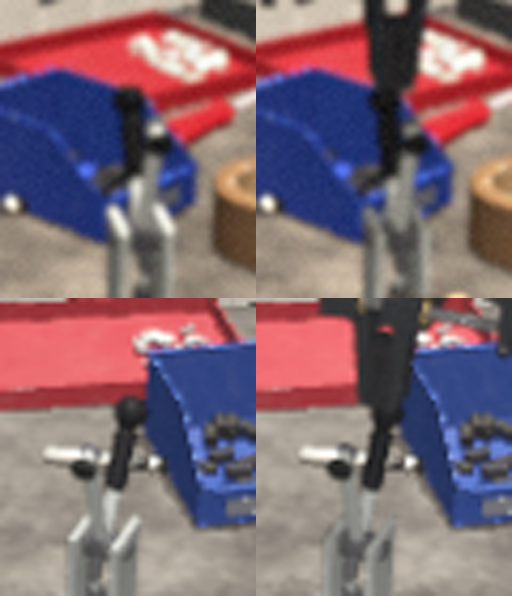

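```bash
python3 - <<'E'
from f import *
print('v4 tip pred',proj(S,[.4978,-.0661,.1125]))
o=r.get_obs();X=np.array(o['eef_pos']);print(o['clock'],X,o['tcp_rot'],o['force'])
for dz in(0,.02,.04):print(dz,proj(S,X+[0,0,dz]),proj(D,X+[0,0,dz]))
# dark-mask row widths round the tool in both views
for c,u in(('scene',271),('side',269)):
    g=r.get_image(c).max(2)
    for row in range(150,196,3):
        print(c,row,''.join('#' if x<60 else '.' for x in g[row,u-22:u+22]))
    g0=cv2.imread(f'pics/{c}0.png').max(2)
    for row in range(165,196,3):
        print(' init',row,''.join('#' if x<60 else '.' for x in g0[row,u-22:u+22]))
E
```

```text
v4 tip pred [[291.29650215 234.33466339]]
10.15 [0.61232748 0.12837963 0.15261643] [ 3.14154917e+00 -4.65359610e-04  1.05021181e+00] [-0.23571347 -0.59708334  0.06898558]
0 [[271.17696875 179.62102506]] [[268.69539198 182.43343431]]
0.02 [[271.38394531 172.49124799]] [[269.05081438 175.89713188]]
0.04 [[271.5938626  165.25594711]] [[269.41285246 169.22182255]]
scene 150 .................###.......####........#####
scene 153 .................####.....####..........####
scene 156 .................#############..............
scene 159 ..................###########...............
scene 162 ..................##########................
scene 165 ..................##########................
scene 168 ...................########.................
scene 171 ...................######...................
scene 174 ..................#######...................
scene 177 ....................####....................
scene 180 ....................#####...................
scene 183 ....................###########.............
scene 186 ....................#####...................
scene 189 ............
[... 1516 characters left out ...]
...............#####.....................
side 195 ............................................
 init 165 ............................................
 init 168 ............................................
 init 171 ............................................
 init 174 ......................#..##.................
 init 177 .....................#######................
 init 180 .....................####...................
 init 183 ....................#####................###
 init 186 ....................####....................
 init 189 ..........###......####...#....#............
 init 192 ..................#####.....................
 init 195 ............................................
```

The mask rows show that the ball and handle have not moved from their initial place. The fingertips end at row ~171, about 20 mm above the projected TCP, so they are passing over the ball. I back off behind it and come in 22 mm lower.

Request:
apply_moves(steps=[{"travel":[0,0,-15],"rotation":[0,0,0],"fingers":0},{"travel":[20,0,0],"rotation":[0,0,0],"fingers":0},{"travel":[30,0,0],"rotation":[0,0,0],"fingers":0},{"travel":[10,0,0],"rotation":[0,0,0],"fingers":0},{"travel":[0,0,17],"rotation":[0,0,0],"fingers":0}])

```text
clock: 10.67
eef_pos: [0.645, 0.1854, 0.1536]
tcp_rot: [3.138, -0.009, 1.053]
force: [0.1, -0.5, -0.3]
grip_width: 0.0003
grip_force: 0.0
```

Request:
apply_moves(steps=[{"travel":[0,0,18],"rotation":[0,0,0],"fingers":0},{"travel":[0,0,0],"rotation":[0,0,0],"fingers":0},{"travel":[-10,0,0],"rotation":[0,0,0],"fingers":0},{"travel":[-10,0,0],"rotation":[0,0,0],"fingers":0},{"travel":[-6,0,0],"rotation":[0,0,0],"fingers":0}])

```text
clock: 11.08
eef_pos: [0.6292, 0.1554, 0.1337]
tcp_rot: [3.14, -0.0, 1.048]
force: [4.1, 6.8, 2.7]
grip_width: 0.0004
grip_force: 3.7
```

Request:
apply_moves(steps=[{"travel":[-5,0,0],"rotation":[0,0,0],"fingers":0},{"travel":[-5,0,0],"rotation":[0,0,0],"fingers":0},{"travel":[-5,0,0],"rotation":[0,0,0],"fingers":0}])

```text
clock: 11.33
eef_pos: [0.6247, 0.1479, 0.1355]
tcp_rot: [3.138, -0.01, 1.051]
force: [3.3, 6.1, 3.5]
grip_width: 0.0002
grip_force: 3.2
```

Contact came at the predicted place with about 7 N, and the lever is yielding. I keep pushing.

Request:
apply_moves(steps=[{"travel":[-6,0,0],"rotation":[0,0,0],"fingers":0},{"travel":[-6,0,0],"rotation":[0,0,0],"fingers":0},{"travel":[-6,0,0],"rotation":[0,0,0],"fingers":0},{"travel":[-6,0,0],"rotation":[0,0,0],"fingers":0}])

```text
clock: 11.67
eef_pos: [0.6104, 0.1238, 0.1339]
tcp_rot: [3.14, -0.003, 1.05]
force: [0.8, 2.7, 1.8]
grip_width: 0.0001
grip_force: 1.3
```

Request:
apply_moves(steps=[{"travel":[-6,0,0],"rotation":[0,0,0],"fingers":0},{"travel":[-6,0,0],"rotation":[0,0,0],"fingers":0},{"travel":[-5,0,0],"rotation":[0,0,0],"fingers":0},{"travel":[0,0,0],"rotation":[0,0,0],"fingers":0}])

```text
clock: 12.0
eef_pos: [0.5997, 0.1057, 0.132]
tcp_rot: [-3.141, 0.004, 1.048]
force: [-0.2, -0.4, -0.7]
grip_width: 0.0005
grip_force: 0.0
```

Request:
apply_moves(steps=[{"travel":[15,0,0],"rotation":[0,0,0],"fingers":0},{"travel":[35,0,0],"rotation":[0,0,0],"fingers":0},{"travel":[0,0,-35],"rotation":[0,0,0],"fingers":0},{"travel":[0,0,-35],"rotation":[0,0,0],"fingers":0},{"travel":[0,0,-35],"rotation":[0,0,0],"fingers":0}])

```text
clock: 12.42
eef_pos: [0.6251, 0.1521, 0.2372]
tcp_rot: [-3.139, 0.003, 1.051]
force: [1.4, 0.2, -0.7]
grip_width: 0.0005
grip_force: 0.0
```

Request:
apply_moves(steps=[{"travel":[0,0,0],"rotation":[0,0,0],"fingers":0},{"travel":[0,0,0],"rotation":[0,0,0],"fingers":0}])

```text
clock: 12.58
eef_pos: [0.6271, 0.1521, 0.2394]
tcp_rot: [3.139, -0.002, 1.049]
force: [0.0, 0.8, -0.4]
grip_width: 0.0004
grip_force: 0.0
```

```bash
python3 - <<'E'
from f import *
o=r.get_obs();print(o['clock'],o['eef_pos'],o['force'])
v=np.array([.5522,.0231,1.05])
J=lambda x,y,z:[v[0]+np.cos(v[2])*x-np.sin(v[2])*y,v[1]+np.sin(v[2])*x+np.cos(v[2])*y,z]
ims=[]
for c,K in(('scene',S),('side',D)):
    ims.append(r.get_image(c)[140:270,220:330,::-1])
    for q in('clamp_ball','work_box'):print(c,q,[(round(d['p'],2),np.round(d['uv'],1).tolist()) for d in r.landmark_of(c,q)])
    print('pred shut ball, box',proj(K,[J(.038,0,.157),J(0,0,.012)]).round(1).tolist())
cv2.imwrite('pics/v8.png',np.hstack([cv2.resize(x,(396,468),interpolation=2) for x in ims]))
E
```

```text
12.5833 [0.62710358 0.15212434 0.23944986] [ 0.02596587  0.8490627  -0.3608433 ]
scene clamp_ball [(0.7, [277.6, 188.8]), (0.23, [275.2, 249.9])]
scene work_box [(0.84, [375.9, 287.9]), (0.69, [279.1, 250.1]), (0.68, [331.3, 307.8])]
pred shut ball, box [[278.5, 190.2], [279.9, 249.5]]
side clamp_ball [(0.68, [253.9, 196.0]), (0.34, [250.9, 251.1])]
side work_box [(0.9, [236.8, 322.3]), (0.89, [251.1, 250.4]), (0.79, [295.3, 322.3])]
pred shut ball, box [[257.2, 196.0], [250.1, 249.8]]
```

View pics/v8.png

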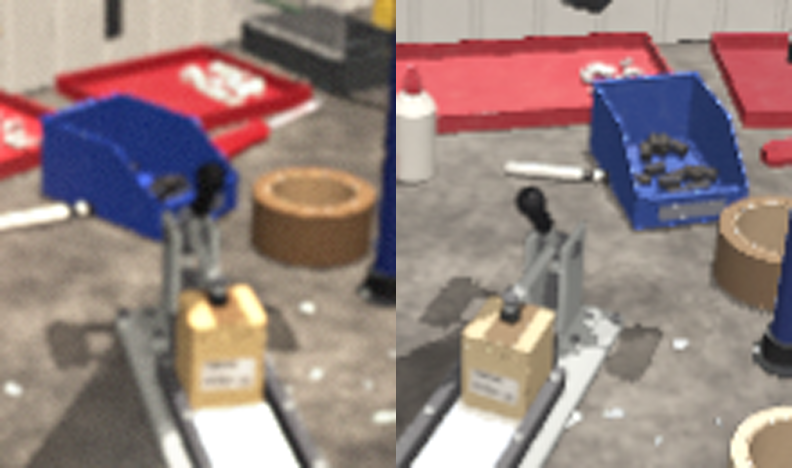

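The lever is shut: its foot is on the box top (crop 215,293 left, 513,305 right) and its ball leans forward at the predicted shut place. The box is home and the gripper is clear.

```bash
python3 -c "
from workcell import r
print(r.finish_job())"
```

```text
the job is handed in; nothing more can be done
None
```

The box is home against the end stop, the lever has snapped shut with its foot on the box, the arm is clear, and the job is handed in at about 13 s; no verdict was returned.

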